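# Open the board test jig and draw out its tray

### The arm

A 7-joint arm with a two-finger parallel gripper is mounted at the origin on a cart in front of the work surface, level with it; the furniture and walls round the work are solid. World frame = base frame: x ahead of the robot, y to its left, z up, the work surface at z = 0. Lengths are in m, angles in rad, forces in N, time in s.
With the tool pointing down it reaches from about 0.425 to 0.95 m from the base axis. Payload 4.7 kg.
Tool frame: the origin (TCP) lies on the centre line of the jaws, within the pads' length; the fingertips stand robot.nose_length ahead of it and the grasp point (between the pads) lies 8 mm behind it (robot.nose_length is the distance from the TCP to the fingertips, in m); z points along the fingers, y is the line along which they close (so a half turn about z gives the same grasp; the last joint's range is limited). The gripper opens to 85 mm and grips with 20 to 120 N. Pads are 22 mm wide; open, the fingers measure 114 mm over their backs; the gripper's body (76 mm by 85 mm) begins 54 mm behind the grasp point. The pads swing forward as they close: fully open they stand 13 mm farther back than shut.
Start: joints at [-1.378, 0.469, -0.049, 1.532, 0.024, 1.141, -0.082], TCP at [0.148, 0.658, 0.216] pointing down, gripper open.
Joint ranges: [-2.59, 2.59], [-0.33, 1.99], [-1.39, 1.29], [0.1, 2.45], [-1.04, 4.18], [0.21, 1.99], [-2.66, 2.66]. Speed limits (rad/s): [2.57, 2.57, 3.14, 3.14, 3.14, 3.14, 3.14].

### API

Orientations are given as [roll, pitch, yaw] about the fixed x, y, z axes, in that order (R = Rz(yaw) Ry(pitch) Rx(roll)).
In Python, from plant import robot gives the robot as it stands. Calls block until the motion is done:
- robot.goto(position, orientation): joint-space move of the TCP to a pose.
- robot.move_straight(position, vel=0.15, attitude=None, contact_N=None): straight line of the TCP; attitude=None keeps the orientation; vel is the mean speed in m/s. With contact_N (N) it stops when the force on the tool has changed by that much, and returns True; else False.
- robot.move_joints(angles): joint-space move.
- robot.grip(opening, strength=None): opening from 0.0 (shut) to 1.0 (fully open); strength is the grip in N (None keeps the last); returns when the fingers have stopped.
- robot.sleep(seconds).
- robot.inverse_kinematics(position, orientation): joint angles nearest the present ones, or None.
- robot.sense(): the state.
- robot.grab_frame(name): name is "scene" or "top"; returns a dict with "image" (420x560x3 uint8, red, green, blue), "range_z" (420x560 float32, m along the optical axis (not along the pixel's ray), 0 where there is no reading), "fx", "fy", "cx", "cy" (pixels), "R" (3x3) and "t" (3): a world point X has camera coordinates R X + t. Camera axes: x right, y down, z forward; pixel columns grow to the right and rows downward; lengths in m; the calibration is good to about 2 mm. A picture is of the moment at which its call begins.
A pose or a line that the arm cannot do raises robot.IKError and nothing moves.
- robot.close_job(): hands the job in; it is judged then, once.
The state is a dict: "t": time; "joint_pos": joint angles; "joint_velocities": joint speeds; "effort": joint torques, N m; "tcp_pos": TCP position; "tcp_rot": TCP orientation; "wrist_force": force on the tool from outside, world axes, zero at the start; "torque": the same for the moment, N m; "opening": opening from 0.0 (shut) to 1.0 (fully open); "gripper_force": force on a finger pad.
Only numpy, scipy, OpenCV 4.12 (cv2) and the standard library are available. Lean on these libraries where they do the work, as an engineer would, in place of code of your own. Each camera call takes 0.05 s, during which the arm holds its last target. There are 200 camera calls.

### The job

The circuit board in the bench test jig has finished its test. Push the jig's hand lever all the way back so that the contact head lifts off and unlocks the tray, then hook a fingertip behind the upright lip at the front of the tray and draw the tray steadily out along its rails to its stop, so that the board lies in the open. Grip and lift nothing: leave the board untouched in its nest, the lever back, and the other things round the jig where they are.

Things in the scene. Friction and masses are not known exactly. Their poses are not given: they have to be found in the camera images.
- jig: test jig fixed to the bench: grey metal frame, base 145 x 164 mm (x -85 to +60). Origin on the bench under it; x points to its rear (front, with the tray lip, is -x), y left, z up. Side cheeks and bridge: x -15 to +50, y +-81, top z 103 mm; between them the contact head, a black plate: x -47 to +49, y +-59, top z 61 mm down, 71 mm up. Hand lever outside the right cheek
- lever (a joint): lever angle (rad) about the jig's y axis: 0 = closed, leaning forward 55 degrees above level; grows as the knob goes up and back; 1.2 = back on its stop, 34 degrees past upright. Starts at 0 to 0.2, stays where left (about 2 N at the knob). Its cam lifts the head 8.3 mm a radian, 10 mm in all; two dowels of the head lock the closed tray until the lever is past about 0.85
- lever_axis (a point): centre of the lever's pivot: 10 mm behind, 92 mm to the right (-y) and 82 mm above the jig's origin; the lever turns about the jig's y axis through it
- knob (a point): centre of the black ball knob (26 mm diameter) at the end of the lever, 95 mm from lever_axis; the lever's bar is 9 mm thick
- tray (a joint): how far the tray is drawn out (m): 0 = home under the head, 0.090 = out against its stop. It moves along the jig's -x axis with about 2 N of friction and stays where it is left
- lip (a point): top middle of the lip's rear face, the face to pull on; rides with the tray. At tray = 0 it is at x = -105, y = 0, z = 43 mm in the jig's frame. The lip is an upright aluminium flange 110 mm wide, 5 mm thick, 22 mm high over the tray floor (z = 21 mm), its top edge turned forward (11 mm deep). Behind it the bare floor is 51 mm deep up to the nest, 125 mm wide
- nest (a point): middle of the board's nest on the tray floor (z = 21 mm); where the board's origin belongs. Rides with the tray; x = -10.5 mm in the jig's frame at tray = 0. Its black corner pieces are 8 mm high
- board: green circuit board with a few parts on it, 75 x 110 mm, 27 mm high, lying loose in the nest; origin at the centre of its underside, z up
- screw_tin: open round metal tin of screws, 94 mm across, 28 mm high, standing loose to the left of the jig on the dark half of the bench (7 mm higher); a bystander; origin at the centre of its underside
- test_probe: red test probe, 117 x 13 x 13 mm, lying loose in front and to the left of the jig on the dark half of the bench (7 mm higher); a bystander; origin at the centre of its underside
- marker: white and black marker pen, 134 x 16 x 14 mm, lying loose to the right of the jig, beside the lever; a bystander; origin at the centre of its underside

How it is judged:
By the outcome, as a careful person would: the job done as asked, in the order asked, and still so for the second after the job is handed in, with the robot touching nothing.
It also fails if it takes over 43 s, if anything falls off the work surface, if the arm or the gripper's body presses on something with over 40 N, if the wrist force passes 120 N, or if a joint passes its speed limit or range.

## Working session

There is one attempt and no reset: what is moved stays moved. The work goes in short steps, each a Python script; the robot and the scene stay as the last script left them, time stands still between calls to the robot, and variables do not carry over. Pictures are saved under pics/ and viewed, at most 10 in all, crops included, and the job is handed in when it is done.

```bash
mkdir -p pics; ls
python3 - <<'E'
from plant import robot
import cv2,numpy as np
for n in("scene","top"):
    f=robot.grab_frame(n); cv2.imwrite(f"pics/{n}0.png",f["image"][:,:,::-1])
    np.savez(f"{n}0.npz",**f)
    print(n,f["fx"],f["cx"],f["cy"],-f["R"].T@f["t"],f["R"][2])
s=robot.sense();print(robot.nose_length,s["t"],s["tcp_pos"],s["tcp_rot"],s["opening"])
E
```

```text
pics
scene 383.7721719147264 276.98954032289635 207.94739454658804 [0.21524601 0.73061691 0.73223644] [ 0.38198808 -0.58230894 -0.71763598]
top 461.4429546982172 282.2876544125713 200.90355934900217 [0.44882119 0.24049186 1.1397992 ] [ 0.07219311 -0.02001138 -0.9971899 ]
0.011 0.1 [0.14835433 0.65793495 0.21536008] [-3.13982955e+00  3.94833257e-05  2.91983331e+00] 1.0001403236107882
```

View pics/scene0.png

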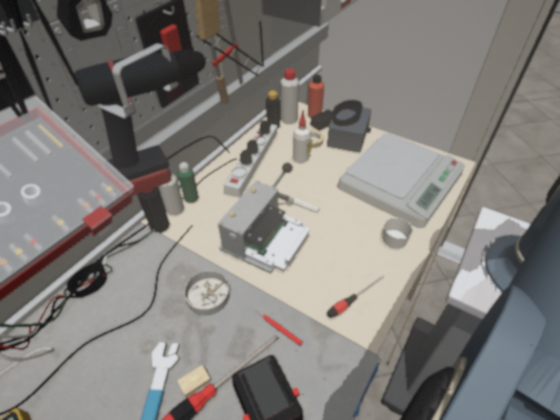

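View pics/top0.png

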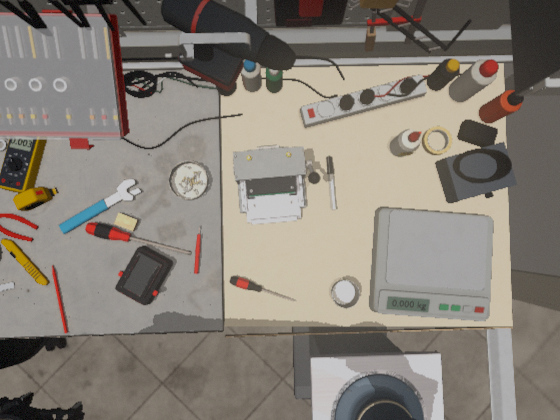

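The top view shows the jig at about (272,185) with its lip edge at about (275,218), towards the robot. The knob is at (314,178), the marker at (331,183), the tin at (189,181) and the probe at (198,252).

```bash
cat > h.py <<'E'
import numpy as np,cv2
def cloud(f):
    z=f["range_z"];v,u=np.mgrid[:z.shape[0],:z.shape[1]]
    c=np.stack([(u-f["cx"])/f["fx"]*z,(v-f["cy"])/f["fy"]*z,z],-1)
    P=(c-f["t"])@f["R"]; P[z<=0]=np.nan; return P
E
python3 - <<'E'
from h import *
f=dict(np.load("top0.npz"));P=cloud(f)
for u,v in((250,230),(300,230),(273,162),(273,185),(275,218),(274,204),(314,178),(331,190),(189,181)):
    print((u,v),P[v,u].round(3))
roi=np.zeros(P.shape[:2],bool);roi[130:235,225:345]=1
m=roi&(abs(P[...,2]-.103)<.008)
m=cv2.morphologyEx(m.astype(np.uint8),cv2.MORPH_OPEN,np.ones((3,3)))
n,l,s,c=cv2.connectedComponentsWithStats(m);k=1+s[1:,4].argmax()
q=P[l==k];(cx,cy),(w,h),a=r=cv2.minAreaRect(q[:,:2].astype(np.float32))
print("bridge",r,q[:,2].mean(),cv2.boxPoints(r).round(4).tolist())
# knob: dark, high
g=f["image"].max(-1);kr=np.zeros_like(roi);kr[165:190,305:324]=1
k=kr&(g<90);print("knob px",np.argwhere(k).mean(0)[::-1],k.sum(),np.nanpercentile(P[k][:,2],[5,50,95]))
a=f["image"][125:235,215:350,::-1]
cv2.imwrite("pics/crop0.png",cv2.resize(a,None,fx=5,fy=5,interpolation=cv2.INTER_CUBIC))
b=dict(np.load("scene0.npz"))["image"][150:275,200:330,::-1]
cv2.imwrite("pics/crop1.png",cv2.resize(b,None,fx=4.6,fy=4.6,interpolation=cv2.INTER_CUBIC))
E
```

```text
(250, 230) [ 0.462  0.299 -0.001]
(300, 230) [ 0.458  0.176 -0.004]
(273, 162) [0.613 0.238 0.105]
(273, 185) [0.565 0.24  0.061]
(275, 218) [0.488 0.237 0.044]
(274, 204) [0.523 0.238 0.022]
(314, 178) [0.565 0.153 0.177]
(331, 190) [0.554 0.097 0.01 ]
(189, 181) [0.585 0.444 0.019]
bridge ((0.6124975681304932, 0.24708665907382965), (0.06611252576112747, 0.16209827363491058), 3.20359206199646) 0.10185604401603815 [[0.574999988079071, 0.326200008392334], [0.5839999914169312, 0.16429999470710754], [0.6499999761581421, 0.1679999977350235], [0.640999972820282, 0.32989999651908875]]
knob px [313.49411765 177.37647059] 85 [0.17119747 0.17634858 0.18002428]
```

View pics/crop0.png

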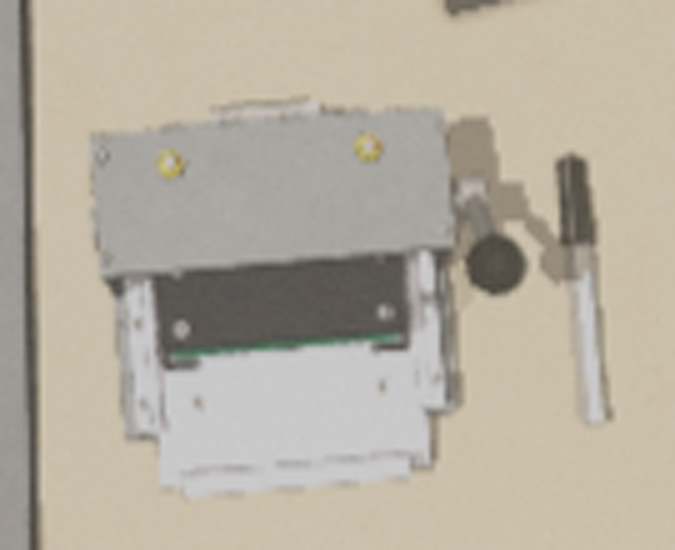

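View pics/crop1.png

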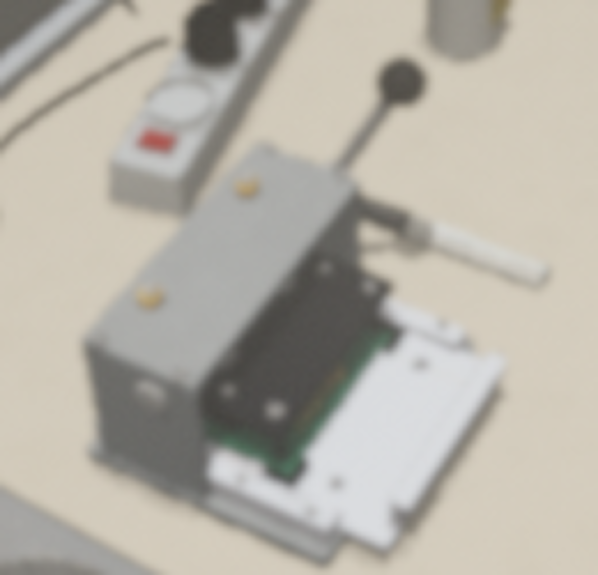

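Bridge rectangle measures 66 x 162 mm at z 0.102, matching the given sizes. That puts the jig at about (0.595, 0.246) with yaw 3.2°. The predicted lip and knob agree with the depth readings, with the lever at about 0.15. I'll check reach, then push the lever.

```bash
cat >> h.py <<'E'
yaw=np.radians(3.2);O=np.array([.5950,.2461,0]);c,s=np.cos(yaw),np.sin(yaw)
RJ=np.array([[c,-s,0],[s,c,0],[0,0,1]])
J=lambda x,y,z:O+RJ@np.array([x,y,z])   # jig -> world
inv=lambda p:RJ.T@(np.array(p)-O)
E
python3 - <<'E'
from h import *
from plant import robot
pts=[J(-.080,-.092,.30),J(-.080,-.092,.165),J(.055,-.092,.165),J(-.087,0,.2),J(-.087,0,.039),J(-.187,0,.039)]
best=None
for y in(yaw,yaw+np.pi):
    q=[robot.inverse_kinematics(p,[np.pi,0,y]) for p in pts]
    print(y,[None if a is None else np.round(a,2).tolist() for a in q])
    if all(a is not None for a in q) and (best is None or abs(q[0][6])<best[1]): best=(y,abs(q[0][6]))
E
```

```text
0.05585053606381855 [[-0.96, 0.21, 0.72, 1.77, -0.15, 1.22, -1.71], [-0.94, 0.37, 0.73, 1.94, -0.3, 0.95, -1.57], [-0.75, 0.58, 0.68, 1.62, -0.4, 1.08, -1.47], [-1.04, 0.34, 0.67, 1.85, -0.25, 1.03, -1.79], [-0.94, 0.56, 0.56, 1.98, -0.45, 0.72, -1.62], [-1.08, 0.44, 0.58, 2.19, -0.42, 0.61, -1.71]]
3.1974431896536117 [[-0.65, 0.18, 0.35, 1.76, -0.07, 1.21, 1.34], [-0.57, 0.31, 0.26, 1.92, -0.1, 0.92, 1.36], [-0.46, 0.51, 0.23, 1.6, -0.13, 1.04, 1.44], [-0.65, 0.3, 0.17, 1.83, -0.06, 1.01, 1.16], [-0.59, 0.5, 0.1, 1.96, -0.07, 0.68, 1.18], [-0.67, 0.39, 0.07, 2.17, -0.05, 0.58, 1.06]]
```

Run:
```python
from h import *
from plant import robot
A=[np.pi,0,yaw+np.pi]
p=np.array(robot.sense()["tcp_pos"]);p[2]=.30
robot.move_straight(p,vel=.2)
robot.grip(0.0)
robot.goto(J(-.080,-.092,.30),A)
robot.move_straight(J(-.080,-.092,.165),vel=.15)
hit=robot.move_straight(J(.055,-.092,.165),vel=.06,contact_N=15)
s=robot.sense();print(hit,s["t"],inv(s["tcp_pos"]).round(4),s["wrist_force"],s["opening"])
for n in("top","scene"):
    f=robot.grab_frame(n);np.savez(n+"1.npz",**f)
t=dict(np.load("top1.npz"))["image"][60:280,180:400,::-1];b=dict(np.load("scene1.npz"))["image"][120:300,180:360,::-1]
z=lambda a:cv2.resize(a,(400,400),interpolation=cv2.INTER_CUBIC)
cv2.imwrite("pics/after1.png",np.hstack([z(t),z(b)]))
```

```text
False 7.1333 [ 0.0548 -0.0919  0.1651] [-0.36609678 -0.09868738  0.03275301] 0.0019181977701650844
```

View pics/after1.png

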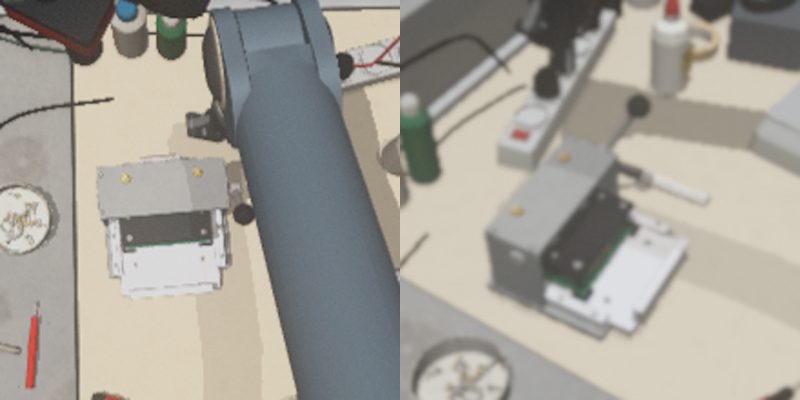

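The lever hasn't moved: the knob is still forward at crop (243,213) in the left panel. The gripper stands behind the bridge. I'll check where the tool really is by projecting the TCP into both images.

Run:
```python
from h import *
from plant import robot
s=robot.sense();p=np.array(s["tcp_pos"]);print(p,s["tcp_rot"])
for n in("top","scene"):
    f=dict(np.load(n+"1.npz"))
    pr=lambda X:(lambda c:(f["fx"]*c[0]/c[2]+f["cx"],f["fy"]*c[1]/c[2]+f["cy"]))(f["R"]@X+f["t"])
    print(n,"tcp",pr(p),"tip",pr(p-[0,0,.011]),"body",pr(p+[0,0,.08]),"knobpred",pr(J(.010-.095*np.cos(np.radians(63.5)),-.092,.082+.095*np.sin(np.radians(63.5)))))
    img=f["image"]
    P=cloud(f);r=np.zeros(P.shape[:2],bool)
    q=P.reshape(-1,3);d=np.linalg.norm(q-(p+[0,0,.03]),axis=1)<.10
    print("cloud near tcp",np.nanmin(q[d],0) if d.any() else None,np.nanmax(q[d],0) if d.any() else None)
f=dict(np.load("scene1.npz"))
cv2.imwrite("pics/sc1.png",cv2.resize(f["image"][20:240,150:400,::-1],None,fx=2.7,fy=2.7,interpolation=cv2.INTER_CUBIC))
```

```text
[0.65493599 0.15732606 0.1650475 ] [ 3.14153753e+00 -3.22275461e-05 -3.08570381e+00]
top tcp (np.float64(310.17265770975627), np.float64(137.02510590011258)) tip (np.float64(309.77517667741057), np.float64(138.09540936210337)) body (np.float64(313.35208008120946), np.float64(128.463824997688)) knobpred (np.float64(313.8810068084859), np.float64(177.25421596891474))
cloud near tcp [0.55884324 0.14192427 0.09771463] [0.66437722 0.21943783 0.28619484]
scene tcp (np.float64(253.74115861258352), np.float64(156.74774989312235)) tip (np.float64(253.99042022994192), np.float64(160.39527515548943)) body (np.float64(251.78930100418424), np.float64(128.1855909429042)) knobpred (np.float64(286.1522936660462), np.float64(167.50589099471057))
cloud near tcp [0.55772521 0.09542526 0.10076167] [0.66596599 0.22046126 0.29335393]
```

View pics/sc1.png

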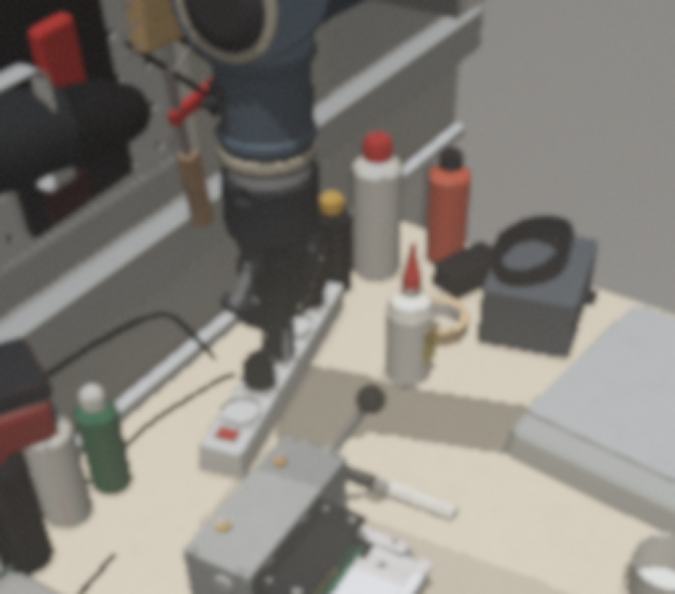

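Run:
```python
from h import *
p=np.array([.6549,.1573,.165])
for n in("scene","top"):
    f=dict(np.load(n+"1.npz"));P=cloud(f).reshape(-1,3)
    d=P-p
    for z0 in np.arange(-.03,.13,.01):
        m=(np.hypot(d[:,0],d[:,1])<.07)&(d[:,2]>=z0)&(d[:,2]<z0+.01)
        if m.sum(): q=P[m]@RJ-O@RJ; print(n,"z",round(.165+z0,3),m.sum(),"jig x",q[:,0].min().round(3),q[:,0].max().round(3),"y",q[:,1].min().round(3),q[:,1].max().round(3))
    k=np.linalg.norm(P-J(-.032,-.092,.167),axis=1)<.02;print(n,"knob pts",k.sum(),(P[k].mean(0)).round(3), inv(P[k].mean(0)).round(3),P[k][:,2].max())
```

```text
scene z 0.135 2 jig x -0.014 -0.014 y -0.092 -0.09
scene z 0.175 5 jig x 0.046 0.06 y -0.086 -0.084
scene z 0.185 33 jig x 0.043 0.061 y -0.097 -0.078
scene z 0.195 36 jig x 0.043 0.061 y -0.097 -0.078
scene z 0.205 38 jig x 0.043 0.062 y -0.098 -0.076
scene z 0.215 24 jig x 0.041 0.064 y -0.099 -0.076
scene z 0.225 78 jig x 0.041 0.068 y -0.13 -0.057
scene z 0.235 73 jig x 0.04 0.064 y -0.134 -0.05
scene z 0.245 110 jig x 0.037 0.065 y -0.144 -0.042
scene z 0.255 105 jig x 0.037 0.066 y -0.151 -0.033
scene z 0.265 178 jig x 0.036 0.068 y -0.153 -0.029
scene z 0.275 138 jig x 0.034 0.061 y -0.148 -0.035
scene z 0.285 121 jig x 0.035 0.063 y -0.108 -0.047
scene knob pts 106 [0.565 0.157 0.173] [-0.035 -0.087  0.173] 0.18208047876269293
top z 0.135 4 jig x -0.015 -0.013 y -0.095 -0.09
top z 0.185 2 jig x 0.048 0.049 y -0.08 -0.079
top z 0.195 1 jig x 0.049 0.049 y -0.078 -0.078
top z 0.225 13 jig x 0.042 0.055 y -0.072 -0.057
top z 0.235 21 jig x 0.043 0.05 y -0.069 -0.047
top z 0.245 22 jig x 0.043 0.051 y -0.061 -0.045
top z 0.255 18 jig x 0.043 0.052 y -0.053 -0.037
top z 0.265 100 jig x 0.043 0.067 y -0.05 -0.03
top z 0.275 38 jig x 0.043 0.06 y -0.061 -0.036
top z 0.285 25 jig x 0.044 0.063 y -0.058 -0.048
top knob pts 114 [0.567 0.153 0.175] [-0.033 -0.091  0.175] 0.18058816807342923
```

The cloud shows the lowest visible finger at z of about 0.18, around 25 mm above the stated tip. So the fingers passed just over the knob, whose top is at 0.180, and nothing was touched. I'll repeat the push lower, logging the force, and later find the tip by touching the floor of the tray.

Run:
```python
from h import *
from plant import robot
Z=.142
robot.move_straight(J(.055,-.092,.225),vel=.2)
robot.move_straight(J(-.080,-.092,.225),vel=.2)
robot.move_straight(J(-.080,-.092,Z),vel=.15)
for x in(-.03,.0,.055):
    hit=robot.move_straight(J(x,-.092,Z),vel=.06,contact_N=15)
    s=robot.sense();print(hit,s["t"],inv(s["tcp_pos"]).round(4),s["wrist_force"].round(2))
    if hit:break
f=robot.grab_frame("scene");np.savez("scene2.npz",**f);P=cloud(f).reshape(-1,3);q=(P-O)@RJ
d=q-[.0,-.092,.082]
cv2.imwrite("pics/sc2.png",cv2.resize(f["image"][60:240,180:380,::-1],None,fx=3,fy=3,interpolation=cv2.INTER_CUBIC))
```

```text
False 10.1917 [-0.0296 -0.0921  0.142 ] [ 0.27 -0.29 -0.46]
False 10.8417 [ 0.0005 -0.0922  0.1418] [ 0.12 -0.13  0.01]
True 11.525 [ 0.0384 -0.092   0.1404] [-0.63 -0.12  1.19]
```

View pics/sc2.png

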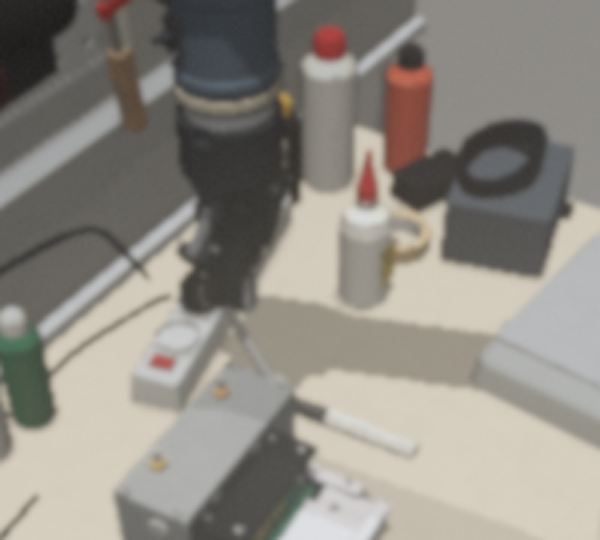

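The lever is now back, with its bar leaning rearward from about (265,375) to the knob near (195,290). The stop contact came at x 0.049, where 0.050 was predicted. Next I'll back off, go to the lip and descend with contact guarding.

Run:
```python
from h import *
from plant import robot
p=lambda m:(lambda s:print(m,round(s["t"],2),inv(s["tcp_pos"]).round(4),s["wrist_force"].round(2)))(robot.sense())
A=[np.pi,0,yaw+np.pi]
robot.move_straight(J(.015,-.092,.142),vel=.1)
robot.move_straight(J(.015,-.092,.23),vel=.2)
robot.goto(J(-.087,0,.15),A);p("above")
robot.move_straight(J(-.087,0,.040),vel=.15,contact_N=8);p("z40")
h=robot.move_straight(J(-.087,0,.012),vel=.03,contact_N=5);p(h)
for n in("top","scene"):
    f=robot.grab_frame(n);np.savez(n+"3.npz",**f)
t=dict(np.load("top3.npz"))["image"][100:260,210:370,::-1];b=dict(np.load("scene3.npz"))["image"][140:300,190:350,::-1]
z=lambda a:cv2.resize(a,(400,400),interpolation=cv2.INTER_CUBIC)
cv2.imwrite("pics/lip3.png",np.hstack([z(t),z(b)]))
```

```text
above 13.22 [-0.0867 -0.0006  0.1494] [ 1.   -0.77 -0.75]
z40 14.1 [-0.0859 -0.0001  0.0408] [1.07 0.28 0.14]
False 15.18 [-0.0868  0.      0.0121] [-0.46  0.42  0.09]
```

View pics/lip3.png

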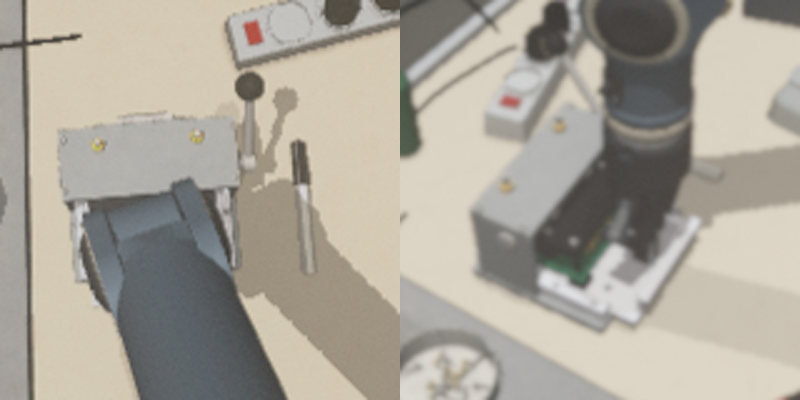

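The left panel shows the lever back, with its knob at (250,87). The right panel shows the fingertip between the head and the lip, without contact. Now I'll check the knob position and draw the tray out.

Run:
```python
from h import *
from plant import robot
f=dict(np.load("top3.npz"));P=cloud(f);k=P[133:137,308:312].reshape(-1,3);print("knob",inv(np.nanmedian(k,0)).round(4))
p=lambda m:(lambda s:print(m,round(s["t"],2),inv(s["tcp_pos"]).round(4),(RJ.T@s["wrist_force"]).round(2)))(robot.sense())
h=robot.move_straight(J(-.150,0,.012),vel=.04,contact_N=15);p(h)
if not h: h=robot.move_straight(J(-.194,0,.012),vel=.03,contact_N=12);p(h)
f=robot.grab_frame("scene")
cv2.imwrite("pics/pull4.png",cv2.resize(f["image"][140:320,190:370,::-1],None,fx=3,fy=3,interpolation=cv2.INTER_CUBIC))
```

```text
knob [ 0.0591 -0.0904  0.1716]
False 17.01 [-1.501e-01  1.000e-04  1.190e-02] [ 1.09 -0.25 -0.31]
True 18.15 [-0.1846  0.0002  0.0123] [ 0.08  0.02 -0.08]
```

View pics/pull4.png

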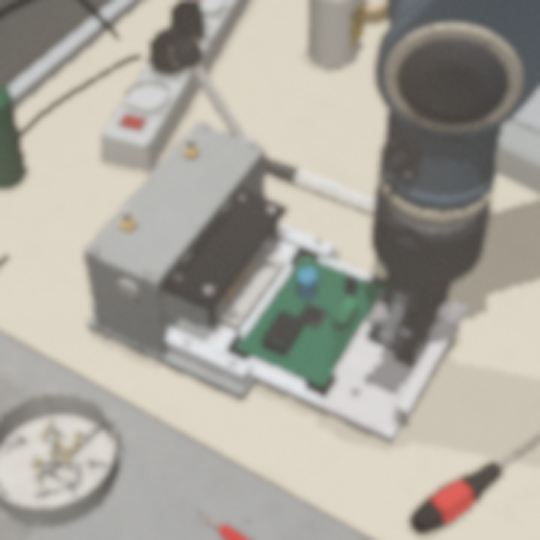

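The tray is out and the board lies open in its nest. The stop contact came at x −0.1846, which puts the lip at about −0.195 as predicted. I'll release, retreat upwards and verify before handing in.

Run:
```python
from h import *
from plant import robot
robot.move_straight(J(-.174,0,.012),vel=.05)
robot.move_straight(J(-.174,0,.25),vel=.15)
q=list(robot.sense()["joint_pos"]);q[0]+=.75
robot.move_joints(q)
f=robot.grab_frame("top");P=cloud(f);q=(P-O)@RJ
m=(abs(q[...,2]-.043)<.006)&(abs(q[...,1])<.05)&(q[...,0]<-.16)&(q[...,0]>-.23)
print("lip top x",np.percentile(q[m][:,0],[2,98]),m.sum())
hsv=cv2.cvtColor(f["image"],cv2.COLOR_RGB2HSV);g=cv2.inRange(hsv,(40,80,30),(85,255,255))>0
g&=(abs(q[...,0])<.2)&(abs(q[...,1])<.08)
print("board",cv2.minAreaRect(q[g][:,:2].astype(np.float32)))
k=(q[...,2]>.15)&(abs(q[...,1]+.092)<.02)&(abs(q[...,0])<.1);print("knob",q[k].mean(0),k.sum())
s=robot.sense();print(s["t"],s["wrist_force"],s["tcp_pos"])
cv2.imwrite("pics/fin.png",cv2.resize(f["image"][90:310,160:400,::-1],None,fx=2.6,fy=2.6))
```

```text
lip top x [-0.20567019 -0.19508546] 200
board ((-0.10131137818098068, 0.0003724880516529083), (0.07130412757396698, 0.10628104954957962), 0.23729261755943298)
knob [ 0.06141192 -0.09098226  0.16800356] 117
21.65 [ 0.51236434  0.36874672 -0.84771703] [ 0.46926071 -0.11238782  0.24908744]
```

View pics/fin.png

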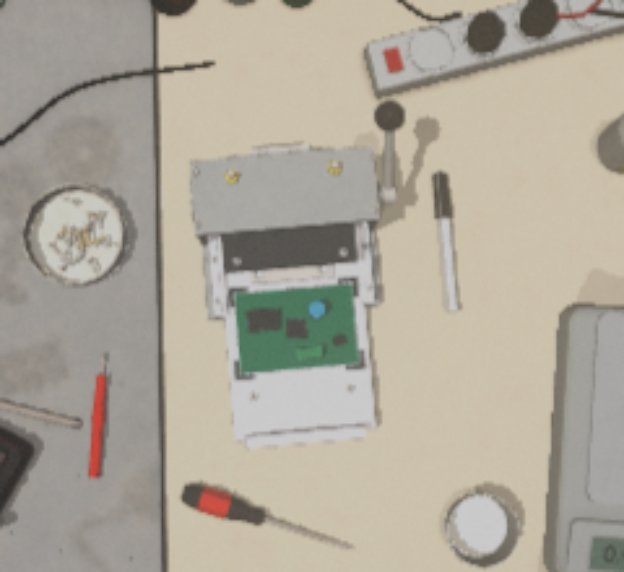

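The tray is at its stop (lip rear face at −0.195), the board is centred in its nest (−0.101 against −0.1005), and the lever is back. The tin, probe and marker are where they were.

```bash
python3 -c "
from plant import robot
print(robot.close_job())"
```

```text
the job is handed in; nothing more can be done
None
```

The lever is back on its stop, the tray is drawn out to its stop with the board in its nest, the other things are where they were, and I handed the job in at about 22 s; the first lever push passed over the knob without touching it, so I repeated it lower.

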